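# Move the charged battery pack from the charger into the work light

### The job

The battery pack in the charger is full. Press it down to release the charger's push-push catch so that it pops up, lift it out, stand it in the bay of the work light and press it down gently, feeling for the end stop, so that the light's catch holds it down once you let go; leave the other things on the bench alone.

Things in the scene. Friction and masses are not known exactly. Their poses are not given: they have to be found in the camera images.
- pack: battery pack: plain black upright block 48 (x) x 30 (y) x 92 mm high, grey ribs on its long sides; origin at the centre of its underside, z up; 0.17 to 0.35 kg; its lowest 3 mm are 1.5 mm narrower on every side; may be turned half round. Starts down in the charger, top about 26 mm above the rim; popped up, 50 mm above it. It merely stands on the cradle and then lifts straight out
- charger: battery charger, fixed: narrow black box on a grey foot plate, 92 mm high, sloping front with two small round lenses (62 mm wide in y, foot plate 112 x 86 mm); origin on the bench under the centre of its bay, x away from the sloping front, z up
- charger_mouth (a point): centre of the charger's bay at the rim, 92 mm above the bench, axes as charger. The bay is an upright shaft 50.4 (x) x 32.4 mm (y) with a 4 mm 45-degree lead-in round its mouth; in it a spring cradle, whose top when raised lies 42 mm below the rim
- charger_cradle (a joint): how far the charger's cradle is pressed down (m): 0 raised, 0.022 to 0.026 held by its catch, as at the start. To release it press about 6 mm deeper and let go: its spring (5 N raised, 8 N at the catch) lifts it to 0 in about half a second. Just beyond lies a rubber stop (7 N/mm); a push of 12 to 18 N always works the catch, over 25 N does damage
- work_light: the work light, fixed to the bench: a wide grey box 178 (y) x 75 (x) x 92 mm high with a white lamp window in its front and steel fins at both ends; origin on the bench under the centre of its bay, x away from its lamp window, z up
- light_mouth (a point): centre of the light's bay at the rim, 92 mm above the bench, axes as work_light. Empty at the start, else the same bay as the charger's: 50.4 x 32.4 mm shaft, 4 mm lead-in, raised cradle 42 mm below the rim; a pack standing on the raised cradle has its top 50 mm above the rim
- light_cradle (a joint): how far the light's cradle is pressed down (m): 0 raised, 0.021 to 0.033 held (where the catch sits varies by 12 mm). To latch it press about 7 mm deeper than where it will be held, then let go; 1 mm beyond is a rubber stop (7 N/mm), spring 5 to 8 N before it. A push of 12 to 18 N always works the catch, over 25 N does damage. A second press releases it
- tape_measure: bystander: black pocket tape, 35 x 93 x 61 mm, origin under its centre
- white_card_box: bystander: small white card box 60 x 85 x 22 mm, origin under its centre
- sanding_block: bystander: brown sanding block 64 x 113 x 31 mm, origin under its centre
- eraser: bystander: eraser 22 x 52 x 12 mm, origin under its centre

How it is judged:
On the way, in this order (a step that is already met when the one before it is completed fails the run):
1. the pack has popped up in the charger: cradle raised, pack standing on it (value of joint charger_cradle below 0.004 m and horizontal distance between pack and charger_mouth below 0.005 m and z of pack in the frame of charger_mouth below -0.036 m), for 0.2 s.
2. the pack stands upright in the light's bay (horizontal distance between pack and light_mouth below 0.005 m and angle between pack's own z axis and vertical below 0.1 rad and z of pack in the frame of light_mouth below -0.036 m), for 0.2 s.
At the end, for the whole second after the job is handed in: The pack stands upright (within 0.08 rad) in the light's bay, within 5 mm of its centre line, underside more than 56 mm below the rim and at rest, the light's cradle held down by its catch (16 to 35.5 mm) with nothing pressing on it, and the charger's cradle is raised (less than 4 mm) (value of joint light_cradle between 0.016 and 0.0355 m and horizontal distance between pack and light_mouth below 0.005 m and angle between pack's own z axis and vertical below 0.08 rad and z of pack in the frame of light_mouth below -0.056 m and linear speed of pack below 0.02 m/s and value of joint charger_cradle below 0.004 m); the robot touches nothing.
It fails at once if the pack is pressed against the light with more than 25 N (contact force between pack and work_light above 25 N).
It fails at once if the pack is pressed against the charger with more than 25 N (contact force between pack and charger above 25 N).
It fails at once if a bystander is pushed more than 20 mm (distance of any of tape_measure, white_card_box, sanding_block, eraser from where it was at the start of the episode above 0.02 m).
It also fails if it takes over 61 s, if anything falls off the work surface, if the arm or the gripper's body presses on something with over 40 N, if the wrist force passes 120 N, or if a joint passes its speed limit or range.

### The arm

A 6-joint arm with a two-finger parallel gripper is mounted at the origin on a cart in front of the work surface, level with it; the furniture and walls round the work are solid. World frame = base frame: x ahead of the robot, y to its left, z up, the work surface at z = 0. Lengths are in m, angles in rad, forces in N, time in s.
With the tool pointing down it reaches from about 0.275 to 0.75 m from the base axis. Payload 10.2 kg.
Tool frame: the origin (TCP) lies between the finger pads; the fingertips stand 22 mm ahead of it and the grasp point (between the pads) lies 3 mm ahead of it; z points along the fingers, y is the line along which they close (so a half turn about z gives the same grasp; the last joint's range is limited). The gripper opens to 85 mm and grips with 20 to 120 N. Pads are 22 mm wide; open, the fingers measure 114 mm over their backs; the gripper's body (76 mm by 85 mm) begins 54 mm behind the grasp point. The pads swing forward as they close: fully open they stand 13 mm farther back than shut.
Start: joints at [-1.555, 0.313, 1.498, -0, 1.331, -0.223], TCP at [0.124, -0.51, 0.253] pointing down, gripper open.
Joint ranges: [-2.94, 2.94], [-0.97, 2.17], [0.19, 2.56], [-1.23, 4.37], [0.02, 3.11], [-2.88, 2.88]. Speed limits (rad/s): [2.39, 2.39, 3.01, 3.14, 3.14, 3.14].

### API

Orientations are given as a unit quaternion [x, y, z, w].
In Python, from bench import get_state, optics, job gives the robot as it stands. The module is installed in compiled form; this text tells all that it offers.
- The arm moves only by the tool play_rows, never from a script. Its argument "increments" is one flat list of numbers, 7 for each row, row after row: the shift along the world's x, y, z in m, then the turn, a rotation vector about the world's x, y, z in rad, then the closure, from -1 (fully open) to 1 (shut). A call has 1 to 10 rows; each row shifts and turns the commanded pose from where the row before left it; what a row does not reach is not made up. A row lasts 1/8 s, in which the tool goes at most 62.5 mm and 10.7 degrees, less where a joint would pass 70% of its speed; a pose out of reach is approached as far as the arm can. A call is refused whole if a number of a shift passes 0.0625 or a number of a turn 0.188, either way. A call with a gripper value outside its range is refused whole. The fingers move at their own pace and stop on an object; "squeeze" is the grip in N (left out, the last holds). Time passes only in rows, so rows that do not move let the fingers close. It gives the time, the measured TCP pose, the force, the opening and the grip force at its end, in the units of the state.
- get_state(): the state, without advancing time (a new reading comes with each control period).
- optics.get_image(name): name is "scene" or "top" or "wrist"; returns a dict with "pixels" (384x512x3 uint8, red, green, blue), "fx", "fy", "cx", "cy" (pixels), "k1" (the pictures are not rectified: a ray, as slopes to the right and down, at radius r is drawn at 1 + k1 r^2 times it, then the intrinsics apply), "xyz" and "orientation" of the camera in the world; the wrist camera has in their place "tool_from_camera" (4x4, takes a point from camera to tool coordinates, whose origin is the TCP and whose axes are the flange's). Camera axes: x right, y up, looking along -z (the intrinsics and any distortion apply to the point x, -y, -z); pixel columns grow to the right and rows downward; lengths in m; the calibration is good to about 2 mm. A picture is of the moment at which its call begins: read the wrist's pose just before it. There is no depth.
- job.hand_in(): hands the job in; it is judged then, once.
The state is a dict: "time": time; "joints": joint angles; "joint_vel": joint speeds; "joint_torque": joint torques, N m; "ee_pos": TCP position; "orientation": TCP orientation; "wrist_force": force on the tool from outside, world axes, zero at the start; "torque": the same for the moment, N m; "gripper_width": finger opening in m; "gripper_force": force on a finger pad.
Only numpy, scipy, OpenCV 4.12 (cv2) and the standard library are available. Lean on these libraries where they do the work, as an engineer would, in place of code of your own. Each camera call takes 0.05 s, during which the arm holds its last target. There are 200 camera calls.

## Working session

There is one attempt and no reset: what is moved stays moved. The work goes in short steps, Python scripts to look and compute and a tool call to move; the robot and the scene stay as the last step left them, time stands still between calls to the robot, and variables do not carry over. Pictures are saved under pics/ and viewed, at most 10 in all, crops included, and the job is handed in when it is done.

Besides the shell and the picture viewer there is one more tool, called after "Call:" as name(argument=value, ...), one argument or row to a line, values as JSON. play_rows: Moves the arm, as the interface text tells. Its arguments: {"type":"object","properties":{"increments":{"type":"array"},"squeeze":{"type":"number"}},"required":["increments"]}

```bash
mkdir -p pics
cat > h.py <<'E'
import numpy as np, cv2
from scipy.spatial.transform import Rotation as R
from bench import get_state, optics, job
def cam(name):
    s=get_state(); d=optics.get_image(name)
    if 'xyz' in d: T=np.eye(4);T[:3,:3]=R.from_quat(d['orientation']).as_matrix();T[:3,3]=d['xyz']
    else:
        B=np.eye(4);B[:3,:3]=R.from_quat(s['orientation']).as_matrix();B[:3,3]=s['ee_pos'];T=B@np.array(d['tool_from_camera'])
    d['T']=T; return d
def save(d,n): cv2.imwrite(n,cv2.cvtColor(d['pixels'],cv2.COLOR_RGB2BGR))
def ray(d,u,v):
    a=np.array([(u-d['cx'])/d['fx'],(v-d['cy'])/d['fy']]); b=a.copy()
    for _ in range(20): b=a/(1+d['k1']*(b@b))
    r=d['T'][:3,:3]@np.array([b[0],-b[1],-1]); return d['T'][:3,3],r
def atz(d,u,v,z):
    o,r=ray(d,u,v); return o+r*(z-o[2])/r[2]
def proj(d,p):
    q=np.linalg.inv(d['T'])@np.append(p,1); a=np.array([q[0],-q[1]])/-q[2]
    a=a*(1+d['k1']*(a@a)); return a[0]*d['fx']+d['cx'],a[1]*d['fy']+d['cy']
E
python3 - <<'E'
from h import *
import pickle
for n in ('top','scene'):
    d=cam(n); save(d,f'pics/{n}0.png'); pickle.dump(d,open(n+'.pkl','wb')); print(n,d['T'].round(3).tolist(),d['fx'],d['k1'])
print(get_state())
E
```

```text
top [[0.026, 0.993, -0.117, 0.402], [-1.0, 0.026, -0.004, -0.086], [-0.001, 0.117, 0.993, 1.304], [0.0, 0.0, 0.0, 1.0]] 457.07286651632245 -0.13879890848813972
scene [[-0.872, 0.196, -0.449, 0.037], [-0.49, -0.361, 0.794, 0.756], [-0.006, 0.912, 0.411, 0.509], [0.0, 0.0, 0.0, 1.0]] 366.33705902458587 0.029214264070563562
{'time': 0.1, 'joints': array([-1.55542996e+00,  3.13423448e-01,  1.49831762e+00, -8.90553824e-06,
        1.33104611e+00, -2.23387430e-01]), 'joint_vel': array([ 4.58681109e-04, -1.32653759e-03, -2.36716291e-03, -8.87525387e-04,
        1.56520426e-05,  1.25811719e-03]), 'joint_torque': array([ 2.65838826e-03, -4.12903512e+01, -2.60145020e+01, -1.43531470e-04,
        3.00839165e-03, -2.05006000e-05]), 'ee_pos': array([ 0.12414773, -0.50990549,  0.25279363]), 'orientation': array([ 9.92882733e-01,  1.19094596e-01,  5.77081144e-05, -5.94482581e-04]), 'wrist_force': array([ 0.57433207, -0.4154808 , -0.07465381]), 'torque': array([-0.03211886, -0.00811127,  0.0045848 ]), 'gripper_force': 0.0, 'gripper_width': 0.08545187080562898}
```

View pics/top0.png

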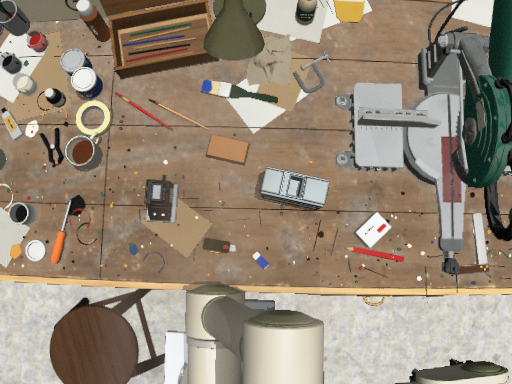

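View pics/scene0.png

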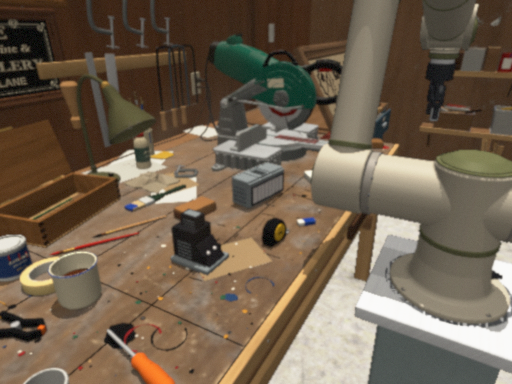

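The top view shows the charger at about (161,200), the work light at (295,187), the tape at (219,245) and the sanding block at (228,150). The scene view shows the charger at (195,240) and the light at (258,185). I'll enlarge the two devices next.

Run:
```python
from h import *
import pickle
d=pickle.load(open('top.pkl','rb'));p=cv2.cvtColor(d['pixels'],cv2.COLOR_RGB2BGR)
a=cv2.resize(p[170:230,130:190],None,fx=6.5,fy=6.5,interpolation=cv2.INTER_CUBIC)
b=cv2.resize(p[160:220,255:335],None,fx=5,fy=6.5/1.3,interpolation=cv2.INTER_CUBIC)
c=np.zeros((390,795,3),np.uint8);c[:,:390]=a;c[:300,395:795]=b
cv2.imwrite('pics/crop1.png',c)
for u,v,z in [(161,200,.09),(295,187,.09)]: print(atz(d,u,v,z))
```

```text
[0.5149541 0.1672363 0.09     ]
[ 0.55932384 -0.19121443  0.09      ]
```

View pics/crop1.png

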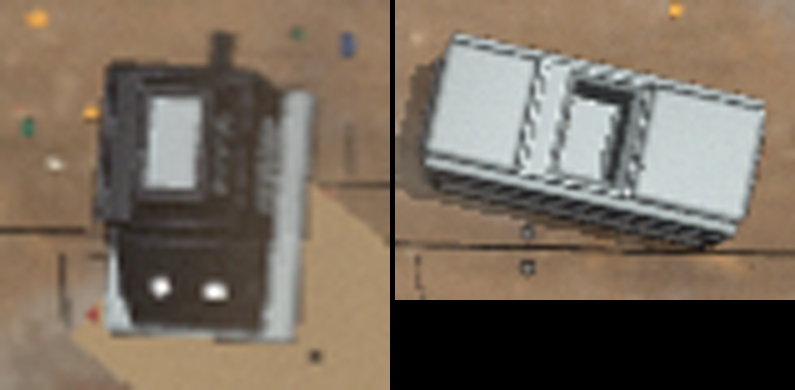

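The crop shows the pack's top label centred at about crop (173,143), which is full pixel (156.6,192). The light's bay is centred at about crop (592,137), full pixel (294.5,187), and the light is turned about -10 degrees. I'll move over the light to look with the wrist camera.

Call:
play_rows(
  increments=[0.038, 0.033, 0.01, 0, 0, -0.042, -1, 0.038, 0.033, 0.01, 0, 0, -0.042, -1, 0.038, 0.033, 0.01, 0, 0, -0.042, -1, 0.038, 0.033, 0.01, 0, 0, -0.042, -1, 0.038, 0.033, 0.01, 0, 0, -0.042, -1, 0.038, 0.033, 0.01, 0, 0, -0.042, -1, 0.038, 0.033, 0.01, 0, 0, -0.042, -1, 0.038, 0.033, 0.01, 0, 0, -0.042, -1, 0.038, 0.033, 0.01, 0, 0, -0.042, -1, 0, 0, 0, 0, 0, 0, -1],
)

```text
time: 1.35
ee_pos: [0.4678, -0.2112, 0.3434]
orientation: [0.998, -0.068, 0.0, -0.0]
wrist_force: [-1.3, -0.4, -0.3]
gripper_width: 0.0854
gripper_force: 0.0
```

Run:
```python
from h import *
import pickle
d=cam('wrist'); save(d,'pics/w1.png'); pickle.dump(d,open('w1.pkl','wb'))
print(np.array(d['tool_from_camera']).round(4).tolist(), get_state()['ee_pos'], get_state()['orientation'],d['fx'],d['k1'])
t=pickle.load(open('top.pkl','rb'))
print(atz(t,156.6,192,.118),atz(t,294.5,187,.092))
```

```text
[[-0.0012, 0.9539, 0.3, 0.0764], [1.0, 0.0011, 0.0004, -0.0016], [0.0001, 0.3, -0.9539, -0.1206], [0.0, 0.0, 0.0, 1.0]] [ 0.46666989 -0.21230043  0.34294446] [ 9.97670733e-01 -6.82130098e-02 -2.99312951e-04 -6.71689501e-05] 279.77918139045784 0.016306505334380696
[0.53313567 0.17414314 0.118     ] [ 0.55902906 -0.18970061  0.092     ]
```

View pics/w1.png

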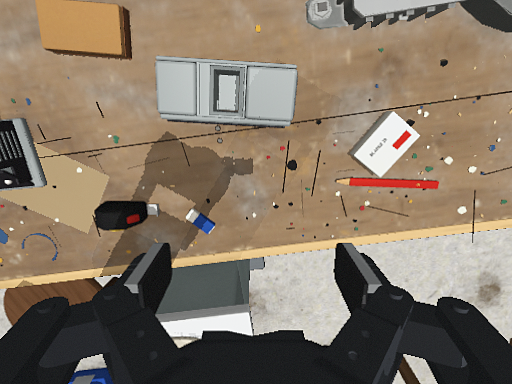

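The wrist view shows the light's bay at about (228,90) and the light nearly aligned with the image. I'll go closer for a precise measurement.

Call:
play_rows(
  increments=[0.007, 0.006, -0.037, 0, 0, 0, -1, 0.008, 0.007, -0.037, 0, 0, 0, -1, 0.007, 0.007, -0.037, 0, 0, 0, -1, 0, 0, 0, 0, 0, 0, -1, 0, 0, 0, 0, 0, 0, -1],
)

```text
time: 2.02
ee_pos: [0.4881, -0.1941, 0.2337]
orientation: [0.998, -0.07, 0.001, 0.001]
wrist_force: [-0.1, -0.3, 0.3]
gripper_width: 0.0853
gripper_force: 0.0
```

Run:
```python
from h import *
import pickle
d=cam('wrist'); pickle.dump(d,open('w2.pkl','wb'))
u,v=proj(d,[.559,-.19,.092]); print(u,v,get_state()['ee_pos'],d['T'][:3,3])
u,v=int(u),int(v);p=cv2.cvtColor(d['pixels'],cv2.COLOR_RGB2BGR)
y0,x0=max(v-65,0),u-100;print(x0,y0)
cv2.imwrite('pics/w2.png',cv2.resize(p[y0:y0+130,x0:x0+200],None,fx=4,fy=4,interpolation=cv2.INTER_CUBIC))
```

```text
238.638229543439 112.02342272792336 [ 0.48823209 -0.19413031  0.23401306] [ 0.5638105  -0.20304488  0.35450445]
138 47
```

View pics/w2.png

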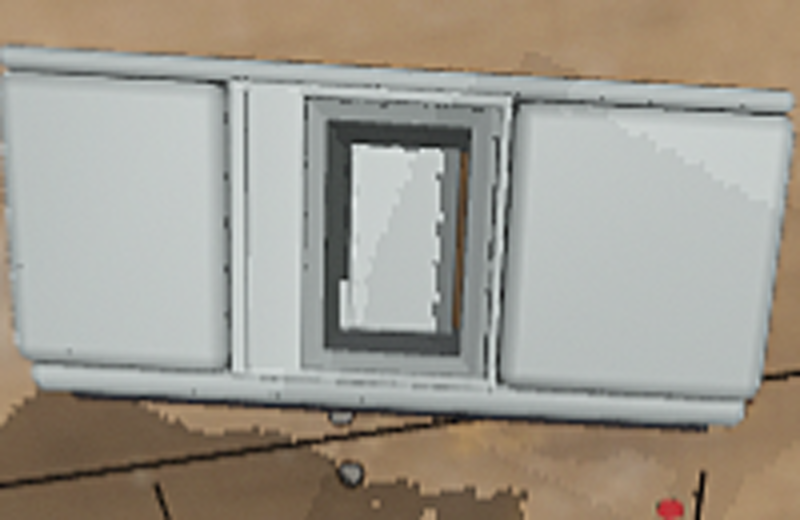

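The bay's lead-in outline has crop corners of about (308,97), (503,104), (484,377) and (297,368). The shaft edge is at about (331,121), (472,128), (460,355) and (322,348).

Run:
```python
from h import *
import pickle
d=pickle.load(open('w2.pkl','rb'))
def m(cs,z,x0,y0,k=4):
    P=np.array([atz(d,x0+(u-1.5)/k,y0+(v-1.5)/k,z) for u,v in cs])[:,:2]
    w1,w2=P[1]-P[0],P[2]-P[3];h1,h2=P[0]-P[3],P[1]-P[2]
    print(P.mean(0).round(4),'w',np.linalg.norm(w1).round(4),np.linalg.norm(w2).round(4),'h',np.linalg.norm(h1).round(4),np.linalg.norm(h2).round(4),
     'yaw',[np.degrees(np.arctan2(*h[::-1])).round(2) for h in (h1,h2)],[np.degrees(np.arctan2(-w[0],w[1])).round(2)-180 for w in (w1,w2)])
m([(308,97),(503,104),(484,377),(297,368)],.092,138,47)
m([(331,121),(472,128),(460,355),(322,348)],.088,138,47)
m([(5,45),(794,92),(744,424),(32,385)],.09,138,47)
```

```text
[ 0.5635 -0.1893] w 0.0421 0.0434 h 0.0579 0.0585 yaw [np.float64(-13.0), np.float64(-11.73)] [np.float64(-9.939999999999998), np.float64(-10.800000000000011)]
[ 0.5635 -0.1887] w 0.0311 0.0323 h 0.0493 0.0494 yaw [np.float64(-12.56), np.float64(-11.16)] [np.float64(-10.680000000000007), np.float64(-10.930000000000007)]
[ 0.5628 -0.1887] w 0.1701 0.1677 h 0.0722 0.0724 yaw [np.float64(-10.27), np.float64(-12.2)] [np.float64(-11.150000000000006), np.float64(-11.210000000000008)]
```

Call:
play_rows(
  increments=[-0.004, 0.046, 0.003, 0, 0, 0.017, -1, -0.003, 0.046, 0.003, 0, 0, 0.017, -1, -0.004, 0.046, 0.003, 0, 0, 0.018, -1, -0.003, 0.046, 0.003, 0, 0, 0.017, -1, -0.004, 0.046, 0.004, 0, 0, 0.017, -1, -0.003, 0.046, 0.003, 0, 0, 0.018, -1, -0.004, 0.046, 0.003, 0, 0, 0.017, -1, -0.003, 0.046, 0.004, 0, 0, 0.017, -1, 0, 0, 0, 0, 0, 0, -1, 0, 0, 0, 0, 0, 0, -1],
)

```text
time: 3.32
ee_pos: [0.4605, 0.1743, 0.2591]
orientation: [1.0, -0.001, 0.001, 0.0]
wrist_force: [0.1, -0.2, 0.2]
gripper_width: 0.0854
gripper_force: 0.0
```

Run:
```python
from h import *
import pickle
d=cam('wrist'); pickle.dump(d,open('w3.pkl','wb'))
u,v=proj(d,[.535,.174,.118]); print(u,v,get_state()['ee_pos'],get_state()['orientation'])
u,v=int(u),int(v);p=cv2.cvtColor(d['pixels'],cv2.COLOR_RGB2BGR)
y0,x0=max(v-65,0),u-80;print(x0,y0)
cv2.imwrite('pics/w3.png',cv2.resize(p[y0:y0+145,x0:x0+160],None,fx=4,fy=4,interpolation=cv2.INTER_CUBIC))
```

```text
254.48396111840157 106.59939173305972 [0.46048677 0.17395042 0.25891225] [ 9.99999168e-01 -1.16960434e-03  5.41160913e-04  5.58532731e-05]
174 41
```

View pics/w3.png

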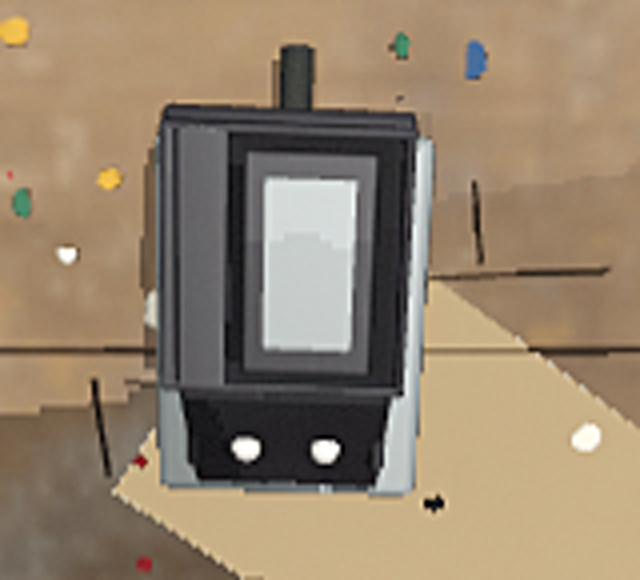

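The pack's top outline has crop corners of about (247,153), (377,157), (366,375) and (242,371). The charger body's top has corners of about (163,122), (415,132), (403,394) and (163,386).

```bash
cat >> h.py <<'E'
def m(d,cs,z,x0,y0,k=4):
    P=np.array([atz(d,x0+(u-1.5)/k,y0+(v-1.5)/k,z) for u,v in cs])[:,:2]
    w1,w2=P[1]-P[0],P[2]-P[3];h1,h2=P[0]-P[3],P[1]-P[2]
    print(P.mean(0).round(4),'w',np.linalg.norm(w1).round(4),np.linalg.norm(w2).round(4),'h',np.linalg.norm(h1).round(4),np.linalg.norm(h2).round(4),
     'yaw',[np.degrees(np.arctan2(h[1],h[0])).round(2) for h in (h1,h2)],[np.degrees(np.arctan2(w[0],-w[1])).round(2) for w in (w1,w2)])
E
python3 - <<'E'
from h import *
import pickle
d=pickle.load(open('w3.pkl','rb'))
for z in(.114,.118,.122): m(d,[(247,153),(377,157),(366,375),(242,371)],z,174,41)
m(d,[(264,178),(358,179),(350,352),(262,350)],.118,174,41)
m(d,[(163,122),(415,132),(403,394),(163,386)],.092,174,41)
E
```

```text
[0.5343 0.1775] w 0.0287 0.029 h 0.0472 0.0473 yaw [np.float64(-2.65), np.float64(-2.3)] [np.float64(-1.79), np.float64(-1.97)]
[0.5343 0.1775] w 0.0283 0.0285 h 0.0465 0.0466 yaw [np.float64(-2.65), np.float64(-2.3)] [np.float64(-1.79), np.float64(-1.97)]
[0.5343 0.1774] w 0.0278 0.0281 h 0.0458 0.0459 yaw [np.float64(-2.65), np.float64(-2.3)] [np.float64(-1.79), np.float64(-1.97)]
[0.5344 0.1774] w 0.0205 0.0201 h 0.0367 0.037 yaw [np.float64(-1.68), np.float64(-2.32)] [np.float64(-0.72), np.float64(-1.43)]
[0.535 0.183] w 0.0598 0.061 h 0.0616 0.0614 yaw [np.float64(-2.56), np.float64(-1.43)] [np.float64(-2.23), np.float64(-2.03)]
```

Wrist camera results:

| Item | x (m) | y (m) | Yaw (deg) |
|---|---|---|---|
| Pack | 0.534 | 0.177 | -2.2 |
| Light bay | 0.5635 | -0.189 | -11.2 |

The measured sizes agree with the given ones. I'll close the fingers and hover over the pack.

Call:
play_rows(
  increments=[0.0184, 0.0007, -0.02, 0, 0, -0.009, 1, 0.0184, 0.0006, -0.02, 0, 0, -0.01, 1, 0.0184, 0.0006, -0.02, 0, 0, -0.009, 1, 0.0184, 0.0006, -0.02, 0, 0, -0.01, 1, 0, 0, -0.015, 0, 0, 0, 1, 0, 0, -0.01, 0, 0, 0, 1, 0, 0, 0, 0, 0, 0, 1, 0, 0, 0, 0, 0, 0, 1],
  squeeze=40,
)

```text
time: 4.38
ee_pos: [0.5338, 0.1774, 0.1542]
orientation: [1.0, -0.02, 0.001, -0.0]
wrist_force: [0.2, -0.8, -0.4]
gripper_width: 0.0001
gripper_force: 0.0
```

Call:
play_rows(
  increments=[0, 0, -0.003, 0, 0, 0, 1, 0, 0, -0.003, 0, 0, 0, 1, 0, 0, -0.003, 0, 0, 0, 1, 0, 0, -0.003, 0, 0, 0, 1, 0, 0, -0.002, 0, 0, 0, 1, 0, 0, 0, 0, 0, 0, 1],
)

```text
time: 5.12
ee_pos: [0.534, 0.1774, 0.1397]
orientation: [1.0, -0.02, 0.0, -0.0]
wrist_force: [-1.2, 0.6, 4.2]
gripper_width: 0.0001
gripper_force: 2.0
```

Call:
play_rows(
  increments=[0, 0, -0.001, 0, 0, 0, 1, 0, 0, -0.001, 0, 0, 0, 1, 0, 0, -0.001, 0, 0, 0, 1, 0, 0, -0.001, 0, 0, 0, 1, 0, 0, 0, 0, 0, 0, 1],
)

```text
time: 5.75
ee_pos: [0.5339, 0.1774, 0.1357]
orientation: [1.0, -0.02, 0.0, -0.0]
wrist_force: [-0.3, -0.7, 5.7]
gripper_width: -0.0003
gripper_force: 2.6
```

Call:
play_rows(
  increments=[0, 0, -0.001, 0, 0, 0, 1, 0, 0, -0.001, 0, 0, 0, 1, 0, 0, 0, 0, 0, 0, 1],
)

```text
time: 6.12
ee_pos: [0.5339, 0.1774, 0.1337]
orientation: [1.0, -0.02, 0.0, -0.0]
wrist_force: [-1.2, -0.8, 4.3]
gripper_width: -0.0003
gripper_force: 2.7
```

Call:
play_rows(
  increments=[0, 0, -0.001, 0, 0, 0, 1, 0, 0, 0, 0, 0, 0, 1],
)

```text
time: 6.38
ee_pos: [0.534, 0.1774, 0.1327]
orientation: [1.0, -0.02, 0.0, -0.0]
wrist_force: [-0.7, -0.2, 5.6]
gripper_width: 0.0002
gripper_force: 2.8
```

Call:
play_rows(
  increments=[0, 0, -0.001, 0, 0, 0, 1, 0, 0, 0, 0, 0, 0, 1],
)

```text
time: 6.62
ee_pos: [0.534, 0.1774, 0.1319]
orientation: [1.0, -0.02, 0.0, -0.0]
wrist_force: [-1.4, -0.5, 6.4]
gripper_width: 0.0
gripper_force: 3.3
```

Call:
play_rows(
  increments=[0, 0, -0.001, 0, 0, 0, 1, 0, 0, 0, 0, 0, 0, 1],
)

```text
time: 6.88
ee_pos: [0.5341, 0.1774, 0.1313]
orientation: [1.0, -0.02, 0.001, -0.0]
wrist_force: [-1.8, -1.2, 9.9]
gripper_width: 0.0001
gripper_force: 5.0
```

Call:
play_rows(
  increments=[0, 0, -0.001, 0, 0, 0, 1, 0, 0, 0, 0, 0, 0, 1],
)

```text
time: 7.12
ee_pos: [0.5343, 0.1774, 0.1308]
orientation: [1.0, -0.02, 0.001, -0.0]
wrist_force: [-3.3, -1.0, 13.5]
gripper_width: 0.0
gripper_force: 6.6
```

Call:
play_rows(
  increments=[0, 0, 0.02, 0, 0, 0, 1, 0, 0, 0.03, 0, 0, 0, 1, 0, 0, 0.03, 0, 0, 0, 1, 0, 0, 0, 0, 0, 0, -1, 0, 0, 0, 0, 0, 0, -1, 0, 0, 0, 0, 0, 0, -1, 0, 0, 0, 0, 0, 0, -1, 0, 0, 0, 0, 0, 0, -1],
)

```text
time: 8.12
ee_pos: [0.5337, 0.1774, 0.209]
orientation: [1.0, -0.02, -0.0, 0.0]
wrist_force: [0.1, -0.1, -0.1]
gripper_width: 0.0854
gripper_force: 0.0
```

Run:
```python
from h import *
s=cam('scene'); w=cam('wrist'); print(get_state()['ee_pos'],get_state()['gripper_width'],get_state()['wrist_force'])
a=cv2.resize(s['pixels'][190:280,150:250],(500,450)); b=np.zeros((600,800,3),np.uint8)
b[:450,:300]=a[:,100:400]; b[:384,300:]=w['pixels'][:,6:506]
save({'pixels':b},'pics/c4.png')
```

```text
[0.53373855 0.17738806 0.20915219] 0.08535014217914667 [-0.06258064  0.78340434 -0.47563562]
```

View pics/c4.png

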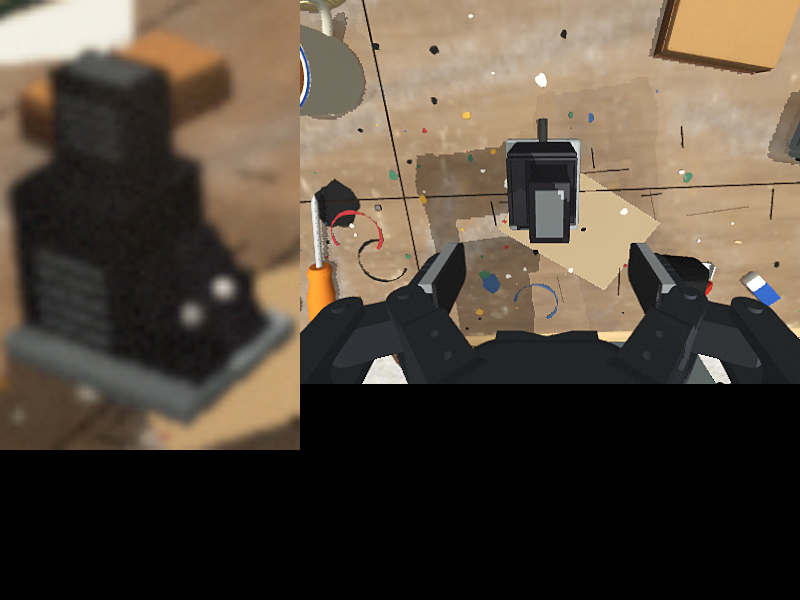

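The pack has popped up: the scene crop shows it standing well above the rim. In the wrist view it is midway between the fingers, with its top at about (549,215). Next I'll descend and grip it.

Call:
play_rows(
  increments=[0, 0, -0.025, 0, 0, 0, -1, 0, 0, -0.025, 0, 0, 0, -1, 0, 0, -0.02, 0, 0, 0, -1, 0, 0, -0.009, 0, 0, 0, -1, 0, 0, 0, 0, 0, 0, -1, 0, 0, 0, 0, 0, 0, 0, 0, 0, 0, 0, 0, 0, 0.3, 0, 0, 0, 0, 0, 0, 1, 0, 0, 0, 0, 0, 0, 1, 0, 0, 0, 0, 0, 0, 1],
  squeeze=40,
)

```text
time: 9.48
ee_pos: [0.5339, 0.1774, 0.1306]
orientation: [1.0, -0.02, 0.0, -0.0]
wrist_force: [-1.0, -1.3, 3.0]
gripper_width: 0.0295
gripper_force: 45.4
```

Call:
play_rows(
  increments=[0, 0, 0.005, 0, 0, 0, 1, 0, 0, 0.01, 0, 0, 0, 1, 0, 0, 0.02, 0, 0, 0, 1, 0, 0, 0.02, 0, 0, 0, 1, 0, 0, 0.02, 0, 0, 0, 1, 0, 0, 0.025, 0, 0, 0, 1, 0, 0, 0.02, 0, 0, 0, 1, 0, 0, 0, 0, 0, 0, 1, 0, 0, 0, 0, 0, 0, 1],
)

```text
time: 10.6
ee_pos: [0.5334, 0.1773, 0.2494]
orientation: [1.0, -0.02, -0.001, 0.0]
wrist_force: [-0.4, 0.2, -2.6]
gripper_width: 0.0297
gripper_force: 45.0
```

Call:
play_rows(
  increments=[0.0037, -0.0458, 0, 0, 0, -0.0196, 1, 0.0037, -0.0458, 0, 0, 0, -0.0196, 1, 0.0037, -0.0458, 0, 0, 0, -0.0196, 1, 0.0037, -0.0458, 0, 0, 0, -0.0196, 1, 0.0037, -0.0458, 0, 0, 0, -0.0196, 1, 0.0037, -0.0458, 0, 0, 0, -0.0196, 1, 0.0037, -0.0458, 0, 0, 0, -0.0196, 1, 0.0036, -0.0455, 0, 0, 0, -0.0196, 1, 0, 0, 0, 0, 0, 0, 1, 0, 0, 0, 0, 0, 0, 1],
)

```text
time: 11.85
ee_pos: [0.563, -0.1882, 0.2494]
orientation: [0.995, -0.098, -0.001, -0.001]
wrist_force: [-0.1, -1.0, -1.9]
gripper_width: 0.0295
gripper_force: 45.1
```

Run:
```python
from h import *
s=get_state();print(s['ee_pos'],R.from_quat(s['orientation']).as_matrix().round(4).tolist(),s['wrist_force'])
print(np.degrees(np.arctan2(*R.from_quat(s['orientation']).as_matrix()[[1,0],0])))
w=cam('wrist');t=cam('top')
b=np.zeros((500,800,3),np.uint8);b[:384,:500]=w['pixels'][:,6:506];b[:400,500:]=cv2.resize(t['pixels'][150:230,265:325],(300,400))
save({'pixels':b},'pics/c5.png')
```

```text
[ 0.56301622 -0.1882149   0.24941755] [[0.9809, -0.1947, -0.0014], [-0.1947, -0.9809, 0.0011], [-0.0016, -0.0008, -1.0]] [-0.14107625 -0.97987611 -1.9377721 ]
-11.225165465703729
```

View pics/c5.png

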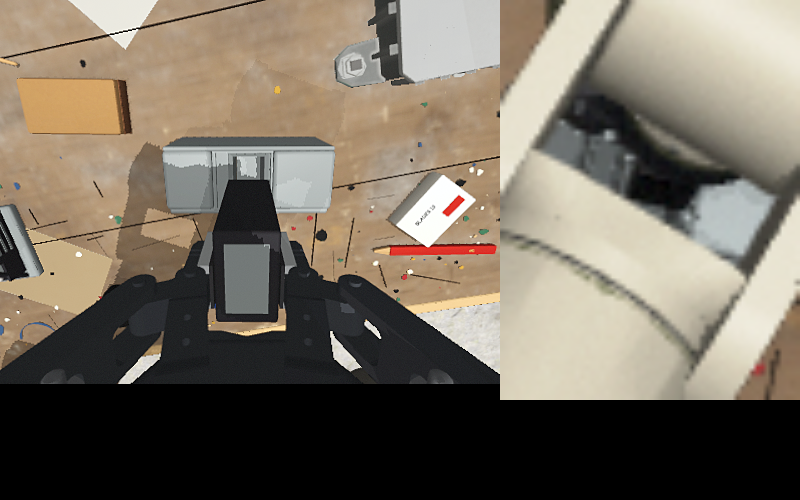

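The wrist view shows the pack upright in the grip, in line with the bay just behind it at about (250,165). I'll lower it to just above the rim.

Call:
play_rows(
  increments=[0, -0.0005, -0.02, 0, 0, 0, 1, 0, 0, -0.025, 0, 0, 0, 1, 0, 0, -0.02, 0, 0, 0, 1, 0, 0, -0.006, 0, 0, 0, 1, 0, 0, -0.003, 0, 0, 0, 1, 0, 0, -0.003, 0, 0, 0, 1, 0, 0, -0.002, 0, 0, 0, 1, 0, 0, 0, 0, 0, 0, 1],
)

```text
time: 12.95
ee_pos: [0.5633, -0.1892, 0.1714]
orientation: [0.995, -0.098, 0.0, 0.0]
wrist_force: [0.8, 0.4, -1.6]
gripper_width: 0.0294
gripper_force: 45.1
```

Call:
play_rows(
  increments=[0, 0, -0.002, 0, 0, 0, 1, 0, 0, -0.002, 0, 0, 0, 1, 0, 0, 0, 0, 0, 0, 1],
)

```text
time: 13.32
ee_pos: [0.5632, -0.1892, 0.1671]
orientation: [0.995, -0.098, -0.0, -0.0]
wrist_force: [-0.5, 0.2, -1.9]
gripper_width: 0.0297
gripper_force: 45.1
```

Call:
play_rows(
  increments=[0, 0, -0.002, 0, 0, 0, 1, 0, 0, -0.002, 0, 0, 0, 1, 0, 0, -0.002, 0, 0, 0, 1, 0, 0, 0, 0, 0, 0, 1],
)

```text
time: 13.82
ee_pos: [0.5632, -0.1892, 0.1611]
orientation: [0.995, -0.098, -0.0, -0.0]
wrist_force: [-0.6, 0.0, -1.2]
gripper_width: 0.0293
gripper_force: 45.1
```

In the shaft with no contact. I'll continue down to the cradle, which should be met at TCP z of about 0.1306.

Call:
play_rows(
  increments=[0, 0, -0.006, 0, 0, 0, 1, 0, 0, -0.006, 0, 0, 0, 1, 0, 0, -0.006, 0, 0, 0, 1, 0, 0, -0.005, 0, 0, 0, 1, 0, 0, -0.003, 0, 0, 0, 1, 0, 0, -0.002, 0, 0, 0, 1, 0, 0, 0, 0, 0, 0, 1],
)

```text
time: 14.7
ee_pos: [0.5633, -0.1892, 0.1332]
orientation: [0.995, -0.098, -0.0, -0.0]
wrist_force: [-0.4, -1.1, -0.4]
gripper_width: 0.0294
gripper_force: 45.1
```

Call:
play_rows(
  increments=[0, 0, -0.002, 0, 0, 0, 1, 0, 0, 0, 0, 0, 0, 1, 0, 0, 0, 0, 0, 0, 0, 0, 0, 0, 0, 0, 0, -1, 0, 0, 0, 0, 0, 0, -1, 0, 0, 0, 0, 0, 0, -1, 0, 0, 0, 0, 0, 0, -1],
)

```text
time: 15.58
ee_pos: [0.5633, -0.1892, 0.1313]
orientation: [0.995, -0.098, 0.0, -0.0]
wrist_force: [0.4, 0.6, 0.4]
gripper_width: 0.0853
gripper_force: 0.0
```

Call:
play_rows(
  increments=[0, 0, 0.01, 0, 0, 0, -1, 0, 0, 0.02, 0, 0, 0, -1, 0, 0, 0.02, 0, 0, 0, -1, 0, 0, 0, 0, 0, 0, 1, 0, 0, 0, 0, 0, 0, 1, 0, 0, 0, 0, 0, 0, 1, 0, 0, 0, 0, 0, 0, 1, 0, 0, 0, 0, 0, 0, 1],
)

```text
time: 16.58
ee_pos: [0.5632, -0.1892, 0.181]
orientation: [0.995, -0.098, -0.0, -0.0]
wrist_force: [0.7, -1.1, 0.1]
gripper_width: 0.0002
gripper_force: 0.0
```

Call:
play_rows(
  increments=[0, 0, -0.006, 0, 0, 0, 1, 0, 0, -0.006, 0, 0, 0, 1, 0, 0, -0.003, 0, 0, 0, 1, 0, 0, -0.003, 0, 0, 0, 1, 0, 0, -0.004, 0, 0, 0, 1, 0, 0, -0.004, 0, 0, 0, 1, 0, 0, -0.004, 0, 0, 0, 1, 0, 0, 0, 0, 0, 0, 1],
)

```text
time: 17.58
ee_pos: [0.5633, -0.1893, 0.1513]
orientation: [0.995, -0.098, 0.0, 0.0]
wrist_force: [-1.4, 0.8, 4.7]
gripper_width: -0.0002
gripper_force: 2.2
```

Call:
play_rows(
  increments=[0, 0, -0.004, 0, 0, 0, 1, 0, 0, -0.004, 0, 0, 0, 1, 0, 0, -0.003, 0, 0, 0, 1, 0, 0, 0, 0, 0, 0, 1],
)

```text
time: 18.08
ee_pos: [0.5634, -0.1893, 0.1405]
orientation: [0.995, -0.098, 0.0, 0.0]
wrist_force: [-1.0, -0.2, 5.4]
gripper_width: 0.0
gripper_force: 2.9
```

Call:
play_rows(
  increments=[0, 0, -0.001, 0, 0, 0, 1, 0, 0, -0.001, 0, 0, 0, 1, 0, 0, -0.001, 0, 0, 0, 1, 0, 0, 0, 0, 0, 0, 1],
)

```text
time: 18.58
ee_pos: [0.5634, -0.1893, 0.1375]
orientation: [0.995, -0.098, 0.0, 0.0]
wrist_force: [-1.6, 0.4, 5.2]
gripper_width: -0.0001
gripper_force: 2.5
```

Call:
play_rows(
  increments=[0, 0, -0.001, 0, 0, 0, 1, 0, 0, -0.001, 0, 0, 0, 1, 0, 0, 0, 0, 0, 0, 1],
)

```text
time: 18.95
ee_pos: [0.5634, -0.1893, 0.1355]
orientation: [0.995, -0.098, 0.0, 0.0]
wrist_force: [-1.2, 1.0, 5.7]
gripper_width: 0.0001
gripper_force: 2.6
```

Call:
play_rows(
  increments=[0, 0, -0.001, 0, 0, 0, 1, 0, 0, -0.001, 0, 0, 0, 1, 0, 0, 0, 0, 0, 0, 1],
)

```text
time: 19.32
ee_pos: [0.5633, -0.1892, 0.1334]
orientation: [0.995, -0.098, 0.0, 0.0]
wrist_force: [-1.1, 0.9, 4.3]
gripper_width: 0.0001
gripper_force: 1.9
```

Call:
play_rows(
  increments=[0, 0, -0.001, 0, 0, 0, 1, 0, 0, -0.001, 0, 0, 0, 1, 0, 0, 0, 0, 0, 0, 1],
)

```text
time: 19.7
ee_pos: [0.5634, -0.1893, 0.1316]
orientation: [0.995, -0.098, 0.0, 0.0]
wrist_force: [-1.7, 0.6, 6.2]
gripper_width: 0.0002
gripper_force: 2.9
```

Call:
play_rows(
  increments=[0, 0, -0.001, 0, 0, 0, 1, 0, 0, -0.001, 0, 0, 0, 1, 0, 0, 0, 0, 0, 0, 1],
)

```text
time: 20.08
ee_pos: [0.5636, -0.1895, 0.1305]
orientation: [0.995, -0.098, 0.001, 0.0]
wrist_force: [-2.2, 0.9, 11.4]
gripper_width: -0.0001
gripper_force: 6.0
```

Force is rising, so this is the end stop. One more step.

Call:
play_rows(
  increments=[0, 0, -0.001, 0, 0, 0, 1, 0, 0, 0, 0, 0, 0, 1],
)

```text
time: 20.32
ee_pos: [0.5637, -0.1896, 0.13]
orientation: [0.995, -0.098, 0.001, 0.001]
wrist_force: [-3.8, 0.0, 15.3]
gripper_width: -0.0002
gripper_force: 7.6
```

Call:
play_rows(
  increments=[0, 0, 0.01, 0, 0, 0, 1, 0, 0, 0.03, 0, 0, 0, 1, 0, 0, 0.03, 0, 0, 0, 1, -0.02, 0, 0.02, 0, 0, 0, 1, -0.03, 0, 0.02, 0, 0, 0, 1, -0.02, 0, 0, 0, 0, 0, 1, 0, 0, 0, 0, 0, 0, 1, 0, 0, 0, 0, 0, 0, 1],
)

```text
time: 21.32
ee_pos: [0.4937, -0.1892, 0.238]
orientation: [0.995, -0.098, -0.0, -0.0]
wrist_force: [0.2, -0.1, -0.7]
gripper_width: 0.0001
gripper_force: 0.0
```

Run:
```python
from h import *
w=cam('wrist');t=cam('scene');print(get_state()['ee_pos'],get_state()['wrist_force'])
c=np.array([proj(w,[.5635,-.189,.115])])[0].astype(int);print(c)
# predicted outline heights in scene: pack top at latched(.116)/raised(.142)
for z in(.092,.116,.142): print(z,np.round(proj(t,[.5635,-.189,z]),1))
b=np.zeros((400,800,3),np.uint8);y=max(c[1]-50,0);b[:400,:400]=cv2.resize(w['pixels'][y:y+100,c[0]-50:c[0]+50],(400,400));b[:,400:]=cv2.resize(t['pixels'][145:225,220:300],(400,400))
save({'pixels':b},'pics/c6.png')
```

```text
[ 0.4937662  -0.18915288  0.23783998] [-0.09408302  0.01879913 -0.92821381]
[237 113]
0.092 [257.8 170.8]
0.116 [257.8 163.6]
0.142 [257.8 155.7]
```

View pics/c6.png

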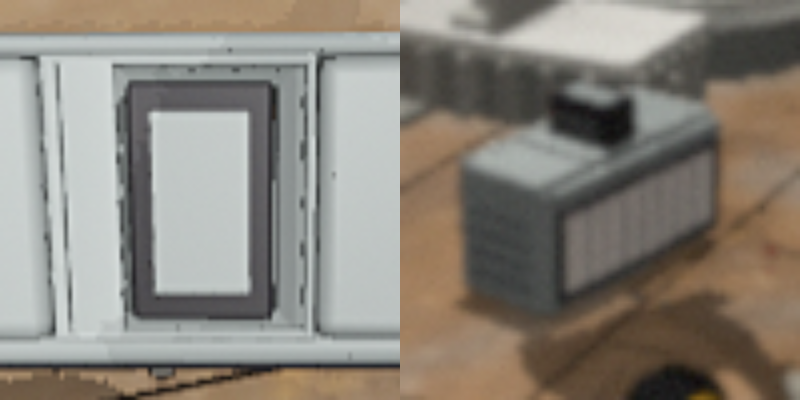

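The scene crop puts the pack's top centre at about (258,164). A latched pack predicts (257.8,163.6) and a raised one (257.8,155.7), so the pack is held down. The wrist crop shows it square in the bay.

```bash
python3 -c "
from bench import job;print(job.hand_in())"
```

```text
the job is handed in; nothing more can be done
None
```

The pack popped up from the charger, was moved to the work light and is held down there by the light's catch; I handed the job in at about 21 s, with press readings peaking at 13.5 N (charger) and 15.3 N (light) at the wrist, though hand-in returned no verdict.

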